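# Set the slice stop on the cake slicing guide

## Task

Set the slice thickness on the cake slicing guide: press a fingertip on top of its knurled wheel and roll the wheel until the stop plate has closed in and its pointer fin stands in line with the fin of the gauge clip on the scale rail. Work only through the wheel: do not push the stop plate or the gauge clip themselves, do not lift or shove the guide, and leave the cake and the other kitchen things where they are.

Things in the scene. Friction and masses are not known exactly. Their poses are not given: they have to be found in the camera images.
- slicer: cake slicing guide: wooden bed 400 x 150 mm, steel knife guide across it 96 mm high; 2.6 kg, loose on rubber feet. Origin on the worktop. y runs along it: cake on the +y half, knife guide at y = 0, stop plate and wheel on the -y half. x points away from the robot, yaw up to 0.25 rad either way. A black scale rail with white ticks runs along the -x edge at x = -104 to -74 mm, 22 mm high.
- wheel: upright knurled aluminium wheel, radius 40 mm, 24 mm wide, at the guide's -y end (y = -155 mm); origin at its centre, 60 mm up; its axle lies along the guide's y. Rolling its top towards the guide's +x (away from the robot) moves the stop plate to +y and closes the gap, 8 mm per rad (0.2 mm per mm of rim travel); the other way opens it. Stays where it is left; the rim needs 1 to 2 N of drag.
- crown (a point): top of the wheel's rim, 100 mm above the worktop, where a fingertip presses; it does not turn with the wheel. The axle rocks on a spring: it starts to sink at about 1 N, at 0.9 N per mm, up to 10 mm, and springs back. Grey housing cheeks on both sides of the wheel reach only 75 mm up; together they are 43 mm over the outside.
- stop: aluminium stop plate, 90 mm wide, 30 to 82 mm above the worktop, sliding along the guide's y, driven only by the wheel. An arm to the -x side carries its pointer: a fin 4 mm thick along y, 28 to 44 mm up, at x = -89 to -75 mm in the guide's frame. Origin in the middle plane of plate and fin, on the guide's centre line at the worktop; axes as the guide's.
- gauge: gauge clip: steel saddle 16 mm wide on the outer edge of the scale rail with an upright fin, the mark, 4 mm thick, 28 to 44 mm up, at x = -106 to -91 mm in the guide's frame; at the start 10 to 50 mm to the +y side of the pointer. Origin in the fin's middle plane, on the guide's centre line at the worktop; axes as the guide's. In line = stop and gauge origins at the same y in the guide's frame.
- cake_roll: the frosted cake roll, 72 x 201 x 68 mm, lying along the bed between two low wooden rails; origin under its middle. Leave it.
- mug: small white mug, 64 x 88 x 54 mm, to the right of the guide; origin under its middle. Leave it.
- lemon: lemon, 71 x 53 x 51 mm, to the right of the guide, farther back; origin under its middle. Leave it.
- teaspoon: steel teaspoon, 137 mm long, lying to the right of the guide near the front edge; origin under its middle. Leave it.
- fork: steel fork, 204 mm long, lying to the left of the guide; origin under its middle. Leave it.
- ramekin: white ramekin, 78 mm across, 42 mm high, to the left of the guide; origin under its middle. Leave it.

How it is judged:
By the outcome, as a careful person would: the job done as asked, in the order asked, and still so for the second after the job is handed in, with the robot touching nothing.
It also fails if it takes over 58 s, if anything falls off the work surface, if the arm or the gripper's body presses on something with over 40 N, if the wrist force passes 120 N, or if a joint passes its speed limit or range.

## Robot

A 6-joint arm with a two-finger parallel gripper is mounted at the origin on a cart in front of the work surface, level with it; the furniture and walls round the work are solid. World frame = base frame: x ahead of the robot, y to its left, z up, the work surface at z = 0. Lengths are in m, angles in rad, forces in N, time in s.
With the tool pointing down it reaches from about 0.325 to 0.9 m from the base axis. Payload 3.5 kg.
Tool frame: the origin (TCP) lies midway between the tips of the shut fingers; the grasp point (between the pads) lies 19 mm behind it; z points along the fingers, y is the line along which they close (so a half turn about z gives the same grasp; the last joint's range is limited). The gripper opens to 85 mm and grips with 20 to 120 N. Pads are 22 mm wide; open, the fingers measure 114 mm over their backs; the gripper's body (76 mm by 85 mm) begins 54 mm behind the grasp point. The pads swing forward as they close: fully open they stand 13 mm farther back than shut.
Start: joints at [1.199, 0.276, -0.026, 1.268, 0, 1.467], TCP at [0.166, 0.603, 0.231] pointing down, gripper open.
Joint ranges: [-3.12, 3.12], [-0.85, 1.88], [-1.08, 1.24], [-1.95, 2.15], [-1.57, 1.53], [-3.14, 3.14]. Speed limits (rad/s): [2.57, 2.57, 3.14, 3.14, 3.14, 3.14].

## Interface

Orientations are given as a rotation vector (axis times angle).
In Python, from cell import manip gives the robot as it stands.
- The arm moves only by the tool jog_arm, called as name(argument=value, ...), one argument or row to a line, values as JSON. Schema: {"type":"object","properties":{"motion":{"type":"string"},"only":{"type":"string"},"quiet":{"type":"boolean"},"lines":{"type":"string"}},"required":["motion"],"additionalProperties":false}. motion is a string of 1 to 5 rows, parted by semicolons, with the numbers parted by spaces; each row has 5 numbers: dx, dy, dz in m, then a turn about the tool's z in rad, then the finger opening in m; each row shifts and turns the commanded pose from where the row before left it, along the tool's axes as they then stand; what a row does not reach is not made up. A row lasts 1/8 s, in which the tool goes at most 0.0625 m and 0.188 rad, less where a joint would pass 70% of its speed; a pose out of reach is approached as far as the arm can. The fingers move at their own pace and stop on an object; the grip force is fixed at half the most. Time passes only in rows, so rows that do not move let the fingers close. The tool returns the time, the measured TCP pose, the force, the opening and the grip force at its end. only (a regular expression) keeps the lines of the reply that match it, lines (a string "A,B") keeps lines A to B, and quiet returns only ok. Input that does not fit is refused with a message, and nothing moves.
- manip.get_obs(): the state, without advancing time (a new reading comes with each control period).
- manip.snapshot(name): name is "side" or "top"; returns (picture, depth): 384x512x3 uint8, red, green, blue; 384x512 float32, m along the optical axis (not along the pixel's ray), 0 where there is no reading.
- manip.camera_params(name): a dict with "fovy" (degrees; the focal length in pixels is half the picture's height over the tangent of half this angle, whatever the lens; pixels are square), "cx", "cy" (the principal point, pixels), "R" (3x3) and "t" (3): a world point X has camera coordinates R X + t. Camera axes: x right, y down, z forward; pixel columns grow to the right and rows downward; lengths in m; the calibration is good to about 2 mm. A picture is of the moment at which its call begins. camera_params takes no time and is no camera call.
- manip.job_done(): hands the job in; it is judged then, once.
The state is a dict: "clock": time; "q": joint angles; "qvel": joint speeds; "joint_torque": joint torques, N m; "tcp_pos": TCP position; "eef_rot": TCP orientation; "contact_force": force on the tool from outside, world axes, zero at the start; "ft_torque": the same for the moment, N m; "width": finger opening in m; "finger_force": force on a finger pad.
Only numpy, scipy, OpenCV 4.12 (cv2) and the standard library are available. Lean on these libraries where they do the work, as an engineer would, in place of code of your own. Each camera call takes 0.05 s, during which the arm holds its last target. There are 200 camera calls.

## Working session

There is one attempt and no reset: what is moved stays moved. The work goes in short steps, Python scripts to look and compute and a tool call to move; the robot and the scene stay as the last step left them, time stands still between calls to the robot, and variables do not carry over. Pictures are saved under pics/ and viewed, at most 10 in all, crops included, and the job is handed in when it is done.

```bash
ls; mkdir -p pics
```

Create h.py:
```python
import numpy as np, cv2
from cell import manip
def snap(n,tag):
    im,d=manip.snapshot(n); np.savez(f'pics/{tag}.npz',im=im,d=d); cv2.imwrite(f'pics/{tag}.png',im[:,:,::-1]); return im,d
def cam(n):
    c=manip.camera_params(n); f=192/np.tan(np.radians(c['fovy'])/2); return f,c['cx'],c['cy'],np.array(c['R']),np.array(c['t'])
def unproj(n,u,v,d):
    f,cx,cy,R,t=cam(n); u,v,d=map(np.asarray,(u,v,d)); P=np.stack([(u-cx)/f*d,(v-cy)/f*d,d],-1); return (P-t)@R
def onplane(n,u,v,z):
    f,cx,cy,R,t=cam(n); r=np.array([(u-cx)/f,(v-cy)/f,1])@R; o=-t@R; return o+r*(z-o[2])/r[2]
def proj(n,X):
    f,cx,cy,R,t=cam(n); p=R@np.asarray(X)+t; return p[:2]/p[2]*f+[cx,cy]
```

Run:
```python
from h import *
a,_=snap('top','t0'); b,_=snap('side','s0')
for n in('top','side'): f,cx,cy,R,t=cam(n); print(n,f,cx,cy,-t@R,R.round(3).tolist())
o=manip.get_obs(); print(o['clock'],o['tcp_pos'],o['eef_rot'],o['width'])
```

```text
cell.py
pics
top 425.57959588055076 256.17424137410904 193.86644468921392 [ 0.24421417 -0.03497058  1.42036989] [[-0.023, -1.0, -0.009], [-0.985, 0.024, -0.171], [0.171, 0.005, -0.985]]
side 467.1347614890496 254.23004628021295 194.29972879823936 [-0.65237543 -0.28695765  0.77076542] [[0.214, -0.977, 0.009], [-0.499, -0.117, -0.859], [0.84, 0.179, -0.513]]
0.1 [0.1657412  0.60192095 0.2302858 ] [-4.20956825e-01 -3.11279114e+00  2.96583141e-03] 0.08529136364014776
```

View pics/t0.png

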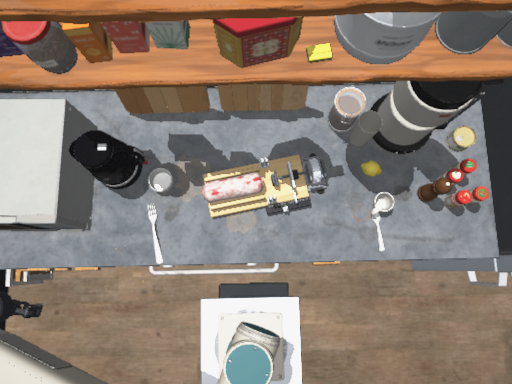

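View pics/s0.png

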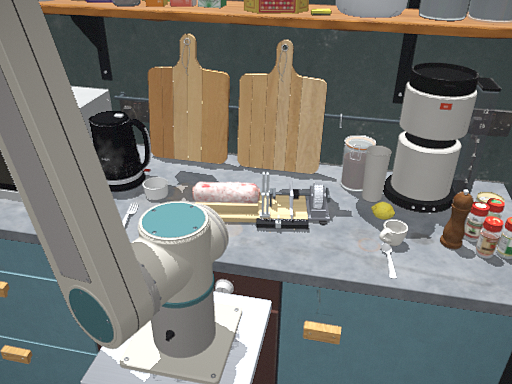

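The top view shows the guide at about (205–325, 155–217), with the wheel at (316,172) and the rail's near end at (290,205). In the side view the wheel is at (318,198) and the black rail at (283,222). I'll enlarge both.

Run:
```python
from h import *
a=cv2.imread('pics/t0.png')[145:225,240:340]; b=cv2.imread('pics/s0.png')[165:240,245:345]
k=dict(fx=8,fy=8,interpolation=cv2.INTER_CUBIC)
a=cv2.resize(a,None,fx=7,fy=7,interpolation=2);b=cv2.resize(b,None,**k)
cv2.imwrite('pics/t0c.png',a);cv2.imwrite('pics/s0c.png',b)
```

```text
(no output)
```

View pics/t0c.png

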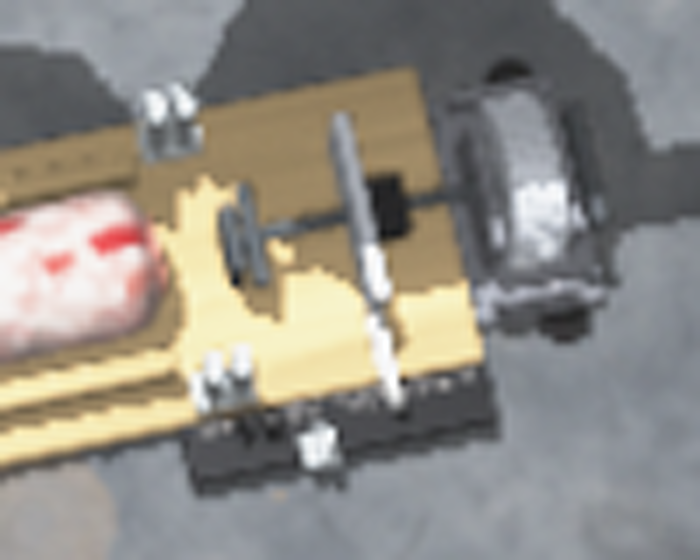

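View pics/s0c.png

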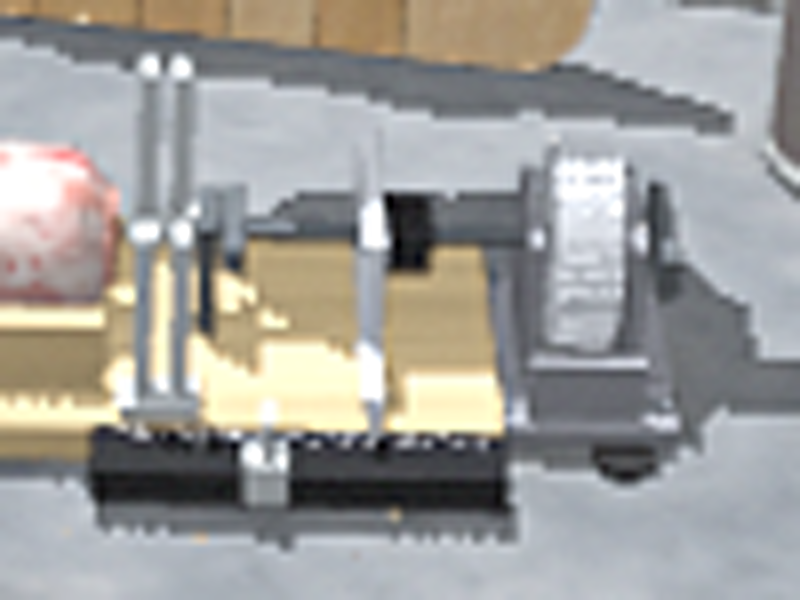

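Run:
```python
from h import *
U=lambda u,v:(240+u/7-.43,145+v/7-.43)
V=lambda u,v:(245+u/8-.44,165+v/8-.44)
np.set_printoptions(precision=4,suppress=True)
# gauge saddle / pointer on z planes, from both views
for nm,n,p,z in [('gauge fin top','top',U(322,432),.044),('gauge fin top','side',V(268,402),.044),
  ('ptr tip','top',U(398,395),.044),('ptr tip','side',V(375,405),.044),
  ('rail fL','top',U(202,490),.022),('rail fR','top',U(497,432),.022),('rail fL side','side',V(95,478),.022),('rail fR','side',V(507,478),.022),
  ('bedfar','top',U(415,70),.025),('bednear','top',U(483,362),.025)]:
  print(nm,n,np.round(p,1),onplane(n,*p,z))
for n in('top','side'):
  d=np.load(f'pics/{n[0]}0.npz')['d']; v,u=np.mgrid[:384,:512]; P=unproj(n,u,v,d)
  box={'top':(305,328,150,192),'side':(305,328,180,215)}[n]
  m=(u>box[0])&(u<box[1])&(v>box[2])&(v<box[3])&(P[...,2]>.08)&(P[...,2]<.115)
  Q=P[m]; print(n,len(Q),Q.mean(0),Q.max(0),Q.min(0)); 
  w=np.linalg.eigh(np.cov(Q[:,:2].T)); print(w[0]**.5,w[1][:,1])
  if n=='top':
    # stop plate
    m=(u>280)&(u<300)&(v>155)&(v<195)&(P[...,2]>.07)&(P[...,2]<.09);Q=P[m];w=np.linalg.eigh(np.cov(Q[:,:2].T));print('plate',len(Q),Q.mean(0),w[0]**.5,w[1][:,1])
```

```text
gauge fin top top [285.6 206.3] [ 0.44   -0.1229  0.044 ]
gauge fin top side [278.1 214.8] [ 0.443  -0.1229  0.044 ]
ptr tip top [296.4 201. ] [ 0.4566 -0.159   0.044 ]
ptr tip side [291.4 215.2] [ 0.4497 -0.1601  0.044 ]
rail fL top [268.4 214.6] [ 0.4168 -0.0667  0.022 ]
rail fR top [310.6 206.3] [ 0.4411 -0.2071  0.022 ]
rail fL side side [256.4 224.3] [ 0.4142 -0.0668  0.022 ]
rail fR side [307.9 224.3] [ 0.4472 -0.2087  0.022 ]
bedfar top [298.9 154.6] [ 0.618  -0.1751  0.025 ]
bednear top [308.6 196.3] [ 0.4744 -0.2016  0.025 ]
top 163 [ 0.5528 -0.2192  0.0938] [ 0.5904 -0.204   0.1068] [ 0.5208 -0.2339  0.0803]
[0.0072 0.0189] [-0.9805 -0.1967]
plate 101 [ 0.5394 -0.1462  0.0787] [0.007  0.0232] [-0.9837 -0.1799]
side 119 [ 0.5393 -0.2227  0.0922] [ 0.5771 -0.2046  0.1007] [ 0.5168 -0.2369  0.08  ]
[0.0068 0.0154] [-0.9575 -0.2883]
```

The yaw is about 0.185 rad, the crown is near (0.553, −0.219, 0.100), and the plate needs to close by about 38 mm, or roughly 190 mm of rim travel. Next I'll move over the wheel with the fingers shut.

jog_arm(
  motion="-0.037 -0.043 0 0 0;-0.037 -0.043 0 0 0;-0.037 -0.043 0 0 0;-0.037 -0.043 0 0 0;-0.037 -0.043 0 0 0",
)

```text
clock: 0.72
tcp_pos: [0.2875, 0.3443, 0.2309]
eef_rot: [-0.42, -3.113, 0.001]
contact_force: [0.6, 0.0, 0.1]
width: 0.0002
finger_force: 0.0
```

jog_arm(
  motion="-0.037 -0.043 0 0 0;-0.037 -0.043 0 0 0;-0.037 -0.043 0 0 0;-0.037 -0.043 0 0 0;-0.037 -0.043 0 0 0",
)

```text
clock: 1.35
tcp_pos: [0.4087, 0.0879, 0.2311]
eef_rot: [0.421, 3.113, 0.0]
contact_force: [0.7, 0.6, -0.1]
width: 0.0003
finger_force: 0.0
```

jog_arm(
  motion="-0.037 -0.043 0 0 0;-0.037 -0.043 0 0 0;-0.037 -0.043 0 0 0;0 0 0 -0.15 0;0 0 0 -0.15 0",
)

```text
clock: 1.98
tcp_pos: [0.481, -0.0651, 0.2306]
eef_rot: [0.054, -3.14, -0.001]
contact_force: [0.6, 0.4, -0.9]
width: 0.0001
finger_force: 0.0
```

jog_arm(
  motion="0 0 0 -0.154 0;0 0 0 0 0",
)

```text
clock: 2.22
tcp_pos: [0.4808, -0.0641, 0.2308]
eef_rot: [0.287, -3.127, -0.001]
contact_force: [-0.3, -0.8, -0.3]
width: 0.0001
finger_force: 0.0
```

Create w.py:
```python
from h import *
from scipy.spatial.transform import Rotation as Ro
import sys
o=manip.get_obs(); R=Ro.from_rotvec(o['eef_rot']).as_matrix(); p=np.array(o['tcp_pos'])
tgt=np.array([float(a) for a in sys.argv[1:4]])
np.set_printoptions(precision=4,suppress=True)
print(o['clock'],'tcp',p,'F',o['contact_force'],'tool x',R[:,0],'z',R[:,2],'delta tool',R.T@(tgt-p))
```

```bash
python3 w.py .533 -.223 .12
```

```text
2.225 tcp [ 0.4808 -0.0641  0.2308] F [-0.3102 -0.8131 -0.3046] tool x [-0.9833 -0.1822  0.0009] z [-0.001   0.0003 -1.    ] delta tool [-0.0224 -0.1658  0.1107]
```

jog_arm(
  motion="-0.007 -0.055 0 0 0;-0.007 -0.055 0 0 0;-0.008 -0.056 0 0 0;0 0 0.055 0 0;0 0 0.05 0 0",
)

```text
clock: 2.85
tcp_pos: [0.5339, -0.2243, 0.1252]
eef_rot: [-0.284, 3.128, -0.001]
contact_force: [0.1, -0.5, -0.4]
width: 0.0003
finger_force: 0.0
```

jog_arm(
  motion="0 0 0.002 0 0;0 0 0.002 0 0;0 0 0 0 0",
)

```text
clock: 3.22
tcp_pos: [0.5353, -0.224, 0.1249]
eef_rot: [-0.29, 3.124, -0.004]
contact_force: [0.7, -0.4, -0.3]
width: 0.0001
finger_force: 0.0
```

```bash
python3 w.py .533 -.223 .1
```

Run:
```python
from h import *
a,_=snap('top','t1'); b,_=snap('side','s1')
a=cv2.resize(a[145:225,255:345],None,fx=5,fy=5,interpolation=2);b=cv2.resize(b[145:225,255:345],None,fx=5,fy=5,interpolation=2)
cv2.imwrite('pics/c1.png',np.vstack([a,b])[:600,:,::-1] if 0 else cv2.resize(np.hstack([a,b]),(790,351))[:,:,::-1])
```

```text
3.225 tcp [ 0.5353 -0.224   0.1249] F [ 0.7239 -0.4016 -0.278 ] tool x [-0.9829 -0.184  -0.0036] z [ 0.004  -0.0023 -1.    ] delta tool [0.0022 0.0015 0.0249]
```

View pics/c1.png

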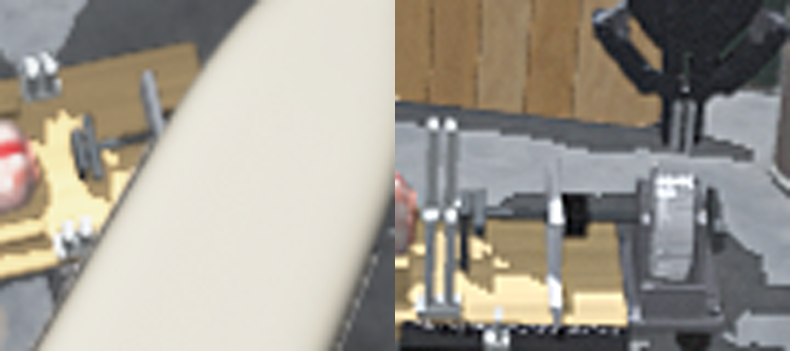

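The right half (side view) shows the fingertips at about (683,145), above the wheel at (672,180). They sit a few mm to −y of its centre, so I'll shift slightly to +y, descend and feel for contact.

jog_arm(
  motion="0 0.003 0.01 0 0;0 0 0.008 0 0;0 0 0 0 0",
)

```text
clock: 3.7
tcp_pos: [0.5319, -0.2196, 0.103]
eef_rot: [0.29, -3.126, -0.002]
contact_force: [0.1, 0.6, -0.3]
width: 0.0001
finger_force: 0.0
```

jog_arm(
  motion="0 0 0.005 0 0;0 0 0 0 0",
)

```text
clock: 3.95
tcp_pos: [0.5326, -0.2202, 0.0988]
eef_rot: [0.29, -3.127, -0.001]
contact_force: [-0.2, -0.7, 0.1]
width: -0.0002
finger_force: 0.0
```

jog_arm(
  motion="0 0 0.005 0 0;0 0 0 0 0",
)

```text
clock: 4.2
tcp_pos: [0.5333, -0.221, 0.0948]
eef_rot: [-0.29, 3.128, -0.002]
contact_force: [-0.9, -0.9, 3.4]
width: -0.0002
finger_force: 2.1
```

jog_arm(
  motion="0 0 0.002 0 0;-0.01 0 0 0 0;-0.01 0 0 0 0",
)

```text
clock: 4.58
tcp_pos: [0.5539, -0.2179, 0.0939]
eef_rot: [-0.289, 3.126, -0.005]
contact_force: [-1.2, -1.8, 7.2]
width: 0.0
finger_force: 3.9
```

jog_arm(
  motion="-0.01 0 0 0 0;-0.01 0 0 0 0;0 0 0 0 0",
)

```text
clock: 4.95
tcp_pos: [0.5753, -0.2133, 0.0938]
eef_rot: [-0.291, 3.122, -0.002]
contact_force: [4.0, 0.1, 4.9]
width: -0.0
finger_force: 2.8
```

jog_arm(
  motion="0 0 -0.03 0 0;0.02 0 0 0 0;0.02 0 0 0 0;0 0 0 0 0",
)

```text
clock: 5.45
tcp_pos: [0.5309, -0.2195, 0.1213]
eef_rot: [0.289, -3.126, -0.003]
contact_force: [0.8, -1.0, 0.1]
width: 0.0001
finger_force: 0.0
```

Create m.py:
```python
from h import *
import sys
b,_=snap('side',sys.argv[1])
c=cv2.resize(b[205:232,250:315],None,fx=12,fy=12,interpolation=2)
cv2.imwrite(f'pics/{sys.argv[1]}c.png',c[:,:,::-1])
# pointer & plate: bright-pixel centroids on a few rows
g=b.astype(int).min(2)
for r in (203,205,207,210,212,214,216,217,218,221,223,225):
    print(r,g[r,272:306].tolist())
```

```bash
python3 m.py s2; python3 w.py .533 -.22 .1
```

```text
203 [126, 189, 169, 91, 92, 104, 120, 96, 99, 103, 102, 102, 100, 96, 123, 143, 140, 132, 95, 97, 102, 99, 99, 98, 102, 98, 101, 100, 98, 102, 100, 98, 100, 98]
205 [100, 106, 106, 103, 101, 134, 190, 191, 176, 98, 101, 104, 101, 98, 117, 139, 136, 132, 99, 104, 106, 105, 105, 106, 107, 108, 106, 104, 108, 108, 105, 108, 105, 109]
207 [111, 108, 107, 109, 104, 112, 129, 127, 125, 126, 126, 130, 127, 118, 123, 157, 127, 132, 99, 107, 106, 106, 105, 104, 106, 103, 108, 105, 105, 105, 106, 109, 107, 105]
210 [200, 192, 129, 128, 97, 141, 202, 195, 193, 192, 194, 191, 194, 188, 203, 246, 255, 255, 88, 111, 114, 111, 108, 108, 108, 107, 108, 109, 107, 108, 108, 107, 108
[... 776 characters left out ...]
63, 167, 155, 139, 135, 117, 176, 172, 176, 170, 172, 177, 175, 173, 178, 186, 178, 178, 182, 183, 184]
221 [39, 48, 32, 177, 255, 241, 101, 145, 179, 62, 42, 46, 41, 49, 49, 51, 42, 21, 29, 49, 48, 45, 46, 37, 42, 46, 45, 46, 47, 45, 45, 44, 55, 70]
223 [55, 51, 52, 108, 164, 176, 175, 162, 190, 52, 48, 55, 55, 58, 58, 58, 53, 56, 58, 52, 55, 59, 54, 55, 58, 54, 53, 56, 58, 53, 54, 52, 55, 51]
225 [23, 18, 23, 80, 127, 121, 117, 121, 117, 25, 15, 20, 19, 18, 16, 15, 18, 22, 18, 18, 14, 25, 22, 24, 16, 25, 18, 19, 22, 16, 15, 19, 25, 26]
5.5 tcp [ 0.5321 -0.2198  0.1216] F [0.5514 0.0609 0.5949] tool x [-0.983  -0.1836  0.0007] z [-0.001   0.0013 -1.    ] delta tool [-0.0009 -0.0004  0.0216]
```

View pics/s2c.png

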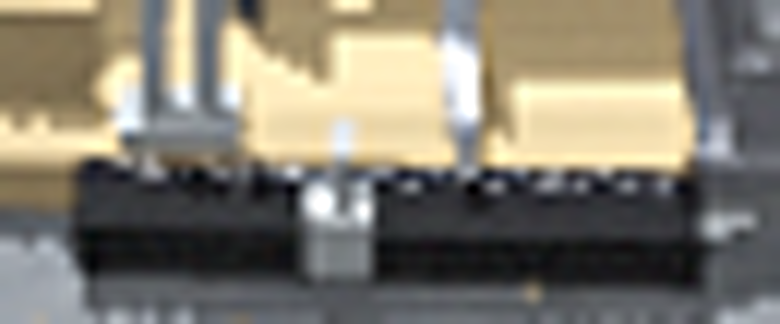

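The gauge fin is at column ≈278.0 and the pointer tip at ≈289.0. The pointer moved about 8 mm for the 40 mm stroke, so the wheel turned without slipping. Next I'll work out the remaining gap.

Create g.py:
```python
from h import *
import sys
ug,up=map(float,sys.argv[1:3])
from scipy.optimize import brentq
for yaw in(.17,.185,.2):
  ax=np.array([np.cos(yaw),np.sin(yaw)]);ay=np.array([-ax[1],ax[0]]);w=np.array([.553,-.2195]);o=w+.155*ay
  def sol(x,z,u): return brentq(lambda y:proj('side',[*(o+x*ax+y*ay),z])[0]-u,-.2,.1)
  yg=sol(-.106,.040,ug);yp=sol(-.089,.036,up)
  print(yaw,'yg',yg,'yp',yp,'gap mm',1e3*(yg-yp),'pix',proj('side',[*(o-.106*ax+yg*ay),.040]),proj('side',[*(o-.089*ax+yp*ay),.036]))
```

```bash
python3 g.py 278 289
```

```text
0.17 yg -0.041214118116732784 yp -0.07256000526283012 gap mm 31.345887146097333 pix [278.         218.72729261] [289.         216.93091421]
0.185 yg -0.03961434239676698 yp -0.07119275137342224 gap mm 31.578408976655258 pix [278.         219.06838119] [289.         217.17366901]
0.2 yg -0.03798827927116051 yp -0.06980592906098534 gap mm 31.817649789824834 pix [278.         219.41512444] [289.         217.42097059]
```

jog_arm(
  motion="0 0 0.02 0 0;0 0 0.01 0 0;-0.01 0 0 0 0;-0.01 0 0 0 0;-0.01 0 0 0 0",
)

```text
clock: 6.12
tcp_pos: [0.5643, -0.2154, 0.094]
eef_rot: [-0.29, 3.126, -0.003]
contact_force: [-1.0, -0.1, 6.4]
width: -0.0001
finger_force: 3.5
```

jog_arm(
  motion="-0.01 0 0 0 0;0 0 0 0 0;0 0 -0.03 0 0;0.02 0 0 0 0;0.02 0 0 0 0",
)

```text
clock: 6.75
tcp_pos: [0.5323, -0.2201, 0.1221]
eef_rot: [0.291, -3.127, -0.001]
contact_force: [1.2, -0.4, 0.6]
width: 0.0
finger_force: 0.0
```

jog_arm(
  motion="0 0 0.02 0 0;0 0 0.01 0 0;-0.01 0 0 0 0;-0.01 0 0 0 0;-0.01 0 0 0 0",
)

```text
clock: 7.38
tcp_pos: [0.5638, -0.2153, 0.0938]
eef_rot: [-0.29, 3.127, -0.002]
contact_force: [0.5, -1.4, 7.1]
width: -0.0003
finger_force: 3.7
```

jog_arm(
  motion="-0.01 0 0 0 0;0 0 0 0 0;0 0 -0.03 0 0;0.02 0 0 0 0;0.02 0 0 0 0",
)

```text
clock: 8.0
tcp_pos: [0.5324, -0.2201, 0.1221]
eef_rot: [0.291, -3.127, -0.001]
contact_force: [-0.4, 0.7, -0.4]
width: 0.0001
finger_force: 0.0
```

jog_arm(
  motion="0 0 0 0 0",
)

```text
clock: 8.12
tcp_pos: [0.5313, -0.2198, 0.1215]
eef_rot: [0.289, -3.126, -0.002]
contact_force: [-0.3, -0.2, -0.3]
width: 0.0
finger_force: 0.0
```

```bash
python3 m.py s3 | sed -n '4,10p';python3 w.py .533 -.22 .1215
```

```text
210 [199, 190, 129, 127, 98, 138, 201, 187, 227, 255, 255, 255, 91, 106, 147, 211, 207, 194, 132, 132, 105, 107, 108, 106, 108, 107, 111, 106, 108, 109, 109, 107, 109, 110]
212 [191, 192, 191, 194, 195, 195, 191, 185, 203, 239, 255, 255, 87, 100, 142, 201, 192, 192, 193, 198, 199, 202, 204, 202, 203, 202, 204, 203, 202, 202, 203, 202, 202, 207]
214 [179, 178, 176, 178, 176, 179, 19
[... 268 characters left out ...]
5, 176, 176, 178, 177, 178, 176, 178, 179]
217 [181, 175, 175, 177, 173, 203, 231, 206, 173, 173, 130, 113, 126, 186, 179, 180, 177, 178, 179, 177, 177, 179, 181, 179, 179, 180, 179, 179, 179, 179, 179, 180, 180, 183]
218 [136, 128, 150, 121, 116, 136, 142, 119, 107, 131, 137, 117, 117, 169, 167, 160, 171, 171, 169, 170, 169, 176, 169, 170, 178, 173, 175, 178, 184, 178, 181, 180, 182, 187]
221 [34, 48, 36, 179, 255, 240, 99, 145, 181, 59, 16, 33, 46, 50, 45, 44, 44, 46, 48, 47, 49, 49, 44, 39, 40, 41, 41, 47, 45, 49, 43, 42, 55, 71]
8.175 tcp [ 0.5323 -0.22    0.1217] F [-0.1298  0.1421 -0.5699] tool x [-0.983  -0.1836  0.0008] z [-0.001   0.0008 -1.    ] delta tool [-0.0006 -0.0001  0.0002]
```

```bash
python3 g.py 278 283|sed -n 2p
```

```text
0.185 yg -0.03961434239676698 yp -0.05417083062760056 gap mm 14.556488230833581 pix [278.         219.06838119] [283.         217.02708345]
```

jog_arm(
  motion="0 0 0.02 0 0;0 0 0.01 0 0;-0.01 0 0 0 0;-0.01 0 0 0 0;-0.01 0 0 0 0",
)

```text
clock: 8.8
tcp_pos: [0.5645, -0.2155, 0.0941]
eef_rot: [-0.29, 3.126, -0.003]
contact_force: [-0.5, -1.4, 7.0]
width: 0.0
finger_force: 3.5
```

jog_arm(
  motion="-0.01 0 0 0 0;0 0 0 0 0;0 0 -0.03 0 0;0.02 0 0 0 0;0.02 0 0 0 0",
)

```text
clock: 9.43
tcp_pos: [0.5323, -0.22, 0.1221]
eef_rot: [0.291, -3.127, -0.001]
contact_force: [-0.9, -0.4, -0.2]
width: 0.0001
finger_force: 0.0
```

jog_arm(
  motion="0 0 0 0 0",
)

```text
clock: 9.55
tcp_pos: [0.5312, -0.2198, 0.1215]
eef_rot: [0.289, -3.126, -0.002]
contact_force: [0.1, 0.4, -0.2]
width: 0.0003
finger_force: 0.0
```

```bash
python3 m.py s4 | sed -n '1,10p' | cut -c1-100;python3 w.py .533 -.22 .1215
```

```text
203 [126, 187, 170, 89, 91, 117, 140, 136, 132, 93, 102, 99, 100, 102, 100, 99, 102, 102, 103, 97, 1
205 [95, 105, 105, 105, 103, 119, 137, 132, 133, 99, 102, 102, 104, 105, 103, 108, 106, 107, 106, 10
207 [111, 109, 109, 108, 102, 127, 151, 127, 129, 99, 106, 108, 108, 104, 106, 106, 104, 108, 108, 1
210 [200, 192, 130, 125, 85, 206, 255, 255, 226, 92, 104, 149, 210, 204, 203, 204, 205, 192, 133, 13
212 [192, 190, 193, 192, 188, 211, 255, 255, 255, 85, 100, 139, 198, 193, 190, 191, 190, 192, 193, 1
214 [181, 182, 176, 178, 174, 187, 230, 255, 244, 78, 88, 127, 184, 178, 178, 177, 177, 178, 175, 17
216 [178, 176, 176, 175, 171, 206, 228, 177, 118, 140, 188, 182, 178, 176, 176, 174, 176, 174, 176, 
217 [182, 177, 175, 176, 173, 203, 225, 174, 133, 178, 178, 178, 180, 179, 178, 179, 177, 178, 179, 
218 [134, 127, 149, 124, 114, 139, 131, 121, 108, 97, 127, 129, 159, 162, 166, 161, 171, 169, 168, 1
221 [35, 49, 33, 177, 255, 241, 100, 146, 182, 49, 44, 49, 46, 45, 48, 45, 49, 43, 48, 48, 46, 44, 4
9.6 tcp [ 0.5323 -0.22    0.1217] F [0.7914 0.1798 0.1585] tool x [-0.983  -0.1836  0.0009] z [-0.001   0.0008 -1.    ] delta tool [-0.0007 -0.0002  0.0002]
```

View pics/s4c.png

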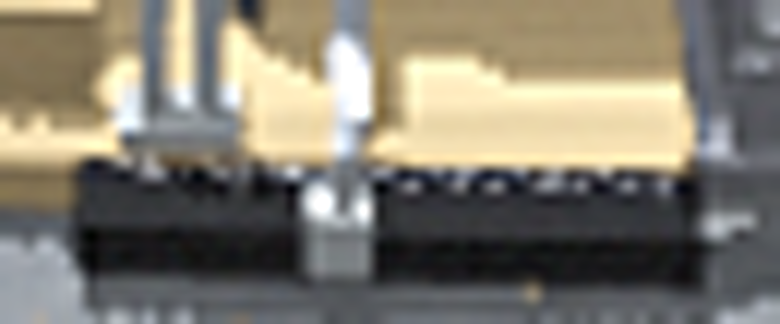

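Pointer ≈279–280 against gauge 278.0, so 4–6 mm remain. I need a finer reading, so I'll check the depth and colour around the tips.

Run:
```python
from h import *
np.set_printoptions(linewidth=220,precision=0,suppress=True)
for s,a in(('s2',284),('s3',277),('s4',274)):
  z=np.load(f'pics/{s}.npz'); v,u=np.mgrid[:384,:512]; P=unproj('side',u,v,z['d'])*1e3
  yaw=.185; ay=np.array([-np.sin(yaw),np.cos(yaw)]);ax=np.array([np.cos(yaw),np.sin(yaw)]);o=np.array([553,-219.5])+155*ay
  q=P[...,:2]-o
  print(s,'cols',a)
  for r in range(209,221): print(r,'z',P[r,a:a+10,2],'x',(q[r,a:a+10]@ax),'B',z['im'][r,a:a+10,2])
```

```text
s2 cols 284
209 z [23. 25. 21. 37. 40. 39. 25. 24. 20. 24.] x [-26. -30. -22. -47. -52. -51. -28. -27. -20. -26.] B [193 192 210 255 255 224  93 108 108 110]
210 z [23. 22. 21. 35. 39. 38. 22. 24. 21. 22.] x [-31. -30. -29. -49. -56. -54. -30. -32. -28. -29.] B [194 188 203 255 255 255  88 111 114 111]
211 z [19. 23. 23. 37. 40. 37. 21. 22. 23. 23.] x [-31. -37. -36. -58. -63. -58. -33. -34. -37. -37.] B [194 195 203 249 255 255  70 109 118 141]
212 z [23. 23. 19. 33. 43. 38. 21. 23. 20. 22.] x [-43. -42. -36. -58. -74. -66. -39. -41. -37. -40.] B [189 188 190 226 255 255  73 105 148 209]
213 z [23. 22. 20. 36. 42. 46. 20. 19. 20. 18.] x [-48. -47. -44. -68. -77. -83. -42. -42. -42. -39.] B [192 190 181 202 255 255  83 100 142 200]
214 z [22. 20. 24. 36. 43. 43. 26. 23. 19. 22.] x [-51. -48. -54. -73. -84. -83. -57. -53. -47. -50.] B [176 178 180 209 255 255 100  86 127 185]
215 z [20. 23. 22. 34. 41. 42. 21. 21. 19. 18.] x [-54. -58. -56. -75. -85. -86. -55. -55. -51. -50.] B [170 169 162 164 193 174  90 107 117 178]
216 z [24. 24. 21. 22. 38. 40. 24. 23. 21. 23.] x [-66. -65. -61. 
[... 3611 characters left out ...]
. -97. -93. -77. -65. -67. -65.] B [176 175 171 206 251 195 118 140 188 182]
217 z [21. 25. 24. 21. 41. 44. 21. 23. 20. 20.] x [ -68.  -73.  -72.  -67.  -97. -102.  -66.  -69.  -65.  -65.] B [175 176 173 203 248 191 133 178 178 178]
218 z [20. 25. 19. 23. 44. 43. 16. 21. 24. 19.] x [ -71.  -79.  -70.  -75. -106. -106.  -64.  -72.  -77.  -69.] B [149 124 114 139 148 126 108  97 127 129]
219 z [22. 22. 23. 19. 38. 29. 24. 23. 23. 21.] x [ -79.  -79.  -80.  -74. -103.  -89.  -81.  -80.  -80.  -76.] B [209 118 104 140 120 122  99 144 128  45]
220 z [21. 23. 30. 30. 36. 29. 26. 17. 23. 21.] x [ -82.  -86.  -97.  -96. -104.  -94.  -89.  -76.  -85.  -81.] B [ 33 126 206 167 109 125 143  22  46  92]
```

Depth separates the fins. The gauge fin sits at columns 278(–279), centre ≈278.25, and the pointer at 279–280, centre ≈279.6, which leaves about 4 mm. I'll roll 15 mm of rim (3 mm of plate) and look again.

Create k.py:
```python
from h import *
import sys
np.set_printoptions(linewidth=220,precision=0,suppress=True)
s=sys.argv[1]; snap('side',s)
z=np.load(f'pics/{s}.npz'); v,u=np.mgrid[:384,:512]; P=unproj('side',u,v,z['d'])*1e3
for r in list(range(198,222)): print(r,'z',P[r,274:284,2],'B',z['im'][r,274:284,2])
```

```text
(no output)
```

jog_arm(
  motion="0 0 0.02 0 0;-0.01 0 0.01 0 0;-0.005 0 0 0 0;-0.01 0 0 0 0;0 0 0 0 0",
)

```text
clock: 10.22
tcp_pos: [0.5613, -0.2158, 0.0941]
eef_rot: [-0.292, 3.123, -0.002]
contact_force: [1.0, 1.3, 7.5]
width: -0.0001
finger_force: 3.5
```

jog_arm(
  motion="0 0 -0.03 0 0;0.025 0 0 0 0;0 0 0 0 0",
)

```text
clock: 10.6
tcp_pos: [0.5329, -0.2199, 0.1222]
eef_rot: [0.29, -3.128, -0.001]
contact_force: [0.1, 0.0, -0.3]
width: -0.0003
finger_force: 0.0
```

```bash
python3 k.py s5; python3 w.py .533 -.22 .1215
```

```text
198 z [58. 60. 51. 73. 73. 69. 52. 55. 52. 55.] B [ 51 101 161 164 145  66  32  38  39  38]
199 z [56. 56. 54. 70. 71. 68. 22. 24. 20. 22.] B [ 93 101 154 157 145  95  93  94  95  94]
200 z [22. 22. 49. 65. 66. 22. 21. 21. 22. 21.] B [183 125 142 156 146 111 107 109 109 110]
201 z [20. 23. 50. 63. 62. 24. 19. 23. 21. 22.] B [189 178 156 154 144 108 102 109 104 107]
202 z [21. 22. 49. 58. 59. 22. 21. 22. 22. 23.] B [168 100 151 154 144 104  98 100 100  98]
203 z [21. 20. 43. 53. 56. 23. 20. 24. 24. 21.] B [168 108 151 155 137  95 101 105 101 103]
204 z [22. 20. 43. 53. 50. 23. 23. 25. 21. 21.] B [ 95 109 153 154 140  99 103 103 107 103]
205 z [23. 23. 42. 51. 46. 22. 24. 22. 19. 23.] B [102 115 147 151 135  99 101 104 104 104]
206 z [ 24.  23.  39.  43.  47.  21. 771.  22.  22.  20.] B [109 117 151 15
[... 865 characters left out ...]
 23. 23. 38. 45. 23. 23. 22. 20. 23.] B [177 177 163 191 251 186 181 184 182 177]
217 z [22. 22. 23. 37. 45. 46. 24. 23. 24. 22.] B [176 178 167 187 248 181 175 175 175 178]
218 z [20. 22. 21. 32. 42. 44. 19. 20. 19. 22.] B [149 124 118 133 146  95 114 123 125 127]
219 z [22. 22. 23. 27. 38. 22. 22. 22. 20. 20.] B [210 118  81  89 106  74 113 142 125  44]
220 z [23. 20. 25. 27. 36. 26. 27. 22. 22. 23.] B [ 31 126 209 170 111 145 183  38  43  93]
221 z [26. 23. 27. 28. 32. 29. 32. 22. 23. 21.] B [ 38 188 255 253 109 155 191  70  50  50]
10.65 tcp [ 0.5334 -0.2199  0.122 ] F [ 0.4001  0.0846 -0.2632] tool x [-0.9829 -0.1841 -0.0004] z [ 0.0003  0.0007 -1.    ] delta tool [0.0004 0.     0.0005]
```

I rolled a bit further than intended: the pointer is now at 277–278 and slightly past the gauge. A box-model fit to the depth masks should give the offset.

Create fit.py:
```python
from h import *
import sys
from itertools import product
def run(s,yaw=.185,w0=(.553,-.2195),verbose=1):
  d=np.load(f'pics/{s}.npz')['d']; v,u=np.mgrid[209:220,272:294]; P=unproj('side',u,v,d[209:220,272:294])
  ax=np.array([np.cos(yaw),np.sin(yaw)]);ay=np.array([-ax[1],ax[0]]);o=np.array(w0)+.155*ay
  q=P[...,:2]-o; x=q@ax; z=P[...,2]
  def hull(y,x0,x1):
    p=np.array([proj('side',[*(o+a*ax+(y+b)*ay),c]) for a,b,c in product((x0,x1),(-.002,.002),(.028,.044))],np.float32)
    h=cv2.convexHull(p); return np.array([[cv2.pointPolygonTest(h,(float(uu),float(vv)),False)>=0 for uu in range(272,294)] for vv in range(209,220)])
  g=(x<-.0905)&(z>.030)&(v<=218)&(u<282); pt=(x<-.079)&(z>.0255)&~g
  res={}
  ys=np.arange(-.09,-.02,.0001)
  G=[hull(y,-.106,-.091) for y in ys]; Q=[hull(y,-.089,-.0745) for y in ys]
  cg=np.array([((h&(v<=218)&(v>=215))^(g&(v>=215))).sum() for h in G]); yg=ys[cg==cg.min()]
  hg=G[np.argmin(cg)]
  valid=~hg&~g&(v>=213)&~((z>.03)&~pt)
  cp=np.array([((h^pt)&valid).sum() for h in Q]); yp=ys[cp==cp.min()]
  print(s,yaw,'g',cg.min(),yg.min(),yg.max(),'p',cp.min(),yp.min(),yp.max(),'gap mm %.2f'%(1e3*(yg.mean()-yp.mean())))
if __name__=='__main__':
  for s in sys.argv[1:]:
    for yaw in(.17,.185,.2): run(s,yaw)
```

```bash
python3 fit.py s0 s2 s3 s4 s5
```

```text
Traceback (most recent call last):
  File "fit.py", line 22, in <module>
    for yaw in(.17,.185,.2): run(s,yaw)
                             ~~~^^^^^^^
  File "fit.py", line 14, in run
    G=[hull(y,-.106,-.091) for y in ys]; Q=[hull(y,-.089,-.0745) for y in ys]
       ~~~~^^^^^^^^^^^^^^^
  File "fit.py", line 9, in hull
    p=np.array([proj('side',[*(o+a*ax+(y+b)*ay),c]) for a,b,c in product((x0,x1),(-.002,.002),(.028,.044))],np.float32)
                ~~~~^^^^^^^^^^^^^^^^^^^^^^^^^^^^^^^
  File "h.py", line 12, in proj
    f,cx,cy,R,t=cam(n); p=R@np.asarray(X)+t; return p[:2]/p[2]*f+[cx,cy]
                ~~~^^^
  File "h.py", line 6, in cam
    c=manip.camera_params(n); f=192/np.tan(np.radians(c['fovy'])/2); return f,c['cx'],c['cy'],np.array(c['R']),np.array(c['t'])
ValueError: time passes only in moves, steps and waits
```

```bash
sed -i 's/^import numpy as np, cv2/import numpy as np, cv2, functools/; s/^def cam/@functools.cache\ndef cam/' h.py; python3 fit.py s0 s2 s3 s4 s5
```

```text
s0 0.17 g 2 -0.04299999999999865 -0.040699999999998585 p 1 -0.08049999999999972 -0.0794999999999997 gap mm 38.15
s0 0.185 g 0 -0.040399999999998576 -0.040399999999998576 p 1 -0.07929999999999969 -0.07809999999999966 gap mm 38.30
s0 0.2 g 2 -0.040399999999998576 -0.03889999999999853 p 1 -0.07799999999999965 -0.07659999999999961 gap mm 37.65
s2 0.17 g 2 -0.043199999999998656 -0.04309999999999865 p 1 -0.07189999999999948 -0.07089999999999945 gap mm 28.25
s2 0.185 g 1 -0.040399999999998576 -0.040399999999998576 p 0 -0.07069999999999944 -0.06949999999999941 gap mm 29.70
s2 0.2 g 0 -0.03889999999999853 -0.03889999999999853 p 1 -0.06949999999999941 -0.06809999999999937 gap mm 29.90
s3 0.17 g 2 -0.04299999999999865 -0.040699999999998585 p 0 -0.05369999999999896 -0.053599999999998954 gap mm 11.80
s3 0.185 g 0 -0.040399999999998576 -0.040399999999998576 p 0 -0.05229999999999892 -0.052199999999998914 gap mm 11.85
s3 0.2 g 0 -0.03889999999999853 -0.03889999999999853 p 1 -0.050799999999998874 -0.050799999999998874 gap mm 11.90
s4 0.17 g 1 -0.04299999999999865 -0.04199999999999862 p 2 -0.04499999999999871 -0.0447999999999987 gap mm 2.40
s4 0.185 g 1 -0.04159999999999861 -0.04049999999999858 p 1 -0.04359999999999867 -0.043499999999998665 gap mm 2.50
s4 0.2 g 2 -0.04029999999999857 -0.038999999999998536 p 2 -0.04229999999999863 -0.04219999999999863 gap mm 2.60
s5 0.17 g 4 -0.04299999999999865 -0.03919999999999854 p 4 -0.04029999999999857 -0.03909999999999854 gap mm -1.43
s5 0.185 g 2 -0.040399999999998576 -0.040399999999998576 p 2 -0.03909999999999854 -0.037899999999998504 gap mm -1.90
s5 0.2 g 1 -0.03889999999999853 -0.03889999999999853 p 2 -0.037899999999998504 -0.03669999999999847 gap mm -1.60
```

The fit puts the gauge at y = −40.4 mm and the pointer at ≈−38.5 mm, an overshoot of about 1.9 mm. I'll roll the wheel's top back by about 9 mm.

jog_arm(
  motion="-0.025 0 0 0 0;0 0 0.02 0 0;0 0 0.01 0 0;0 0 0 0 0",
)

```text
clock: 11.15
tcp_pos: [0.5594, -0.2166, 0.0931]
eef_rot: [-0.29, 3.126, -0.003]
contact_force: [0.0, -0.5, 8.4]
width: 0.0001
finger_force: 4.2
```

jog_arm(
  motion="0.005 0 0 0 0;0.004 0 0 0 0;0 0 0 0 0",
)

```text
clock: 11.52
tcp_pos: [0.5508, -0.218, 0.0941]
eef_rot: [-0.29, 3.124, -0.003]
contact_force: [0.8, -0.2, 7.7]
width: 0.0001
finger_force: 3.7
```

jog_arm(
  motion="0 0 -0.03 0 0;0 0 0 0 0",
)

```text
clock: 11.78
tcp_pos: [0.5508, -0.218, 0.1243]
eef_rot: [-0.29, 3.124, -0.003]
contact_force: [0.7, -0.1, -0.2]
width: -0.0002
finger_force: 0.0
```

```bash
python3 k.py s6 | sed -n '14,23p'; python3 fit.py s6; python3 w.py .533 -.22 .1215
```

```text
211 z [22. 24. 20. 39. 35. 38. 20. 24. 23. 21.] B [199 182 173 255 255 255  87 103 145 204]
212 z [22. 21. 23. 37. 43. 43. 19. 25. 24. 22.] B [191 186 211 255 255 255  86  97 139 199]
213 z [24. 22. 21. 36. 44. 45. 22. 23. 21. 19.] B [189 186 208 255 255 255  90 101 144 202]
214 z [23. 21. 22. 35. 45. 44. 24. 22. 19. 19.] B [178 176 184 226 255 234  79  89 125 187]
215 z [21. 21. 21. 36. 45. 43. 21. 21. 23. 23.] B [171 170 158 177 231 191  80 115 131 173]
216 z [20. 24. 19. 24. 45. 38. 23. 24. 21. 20.] B [177 176 172 203 252 177 119 189 184 180]
217 z [23. 22. 24. 21. 43. 44. 21. 22. 21. 23.] B [174 177 174 204 249 166 121 180 177 177]
218 z [19. 24. 20. 20. 46. 43. 19. 22. 20. 19.] B [150 121 114 133 145  98 113 129 124 126]
219 z [25. 24. 21. 26. 38. 21. 21. 24. 24. 25.] B [210 117 101 141 106  73 109 142 127  45]
220 z [22. 22. 28. 27. 38. 27. 27. 23. 20. 25.] B [ 33 125 206 169 109 145 184  39  40  90]
s6 0.17 g 1 -0.04299999999999865 -0.04199999999999862 p 2 -0.043199999999998656 -0.04189999999999862 gap mm 0.05
s6 0.185 g 0 -0.040399999999998576 -0.040399999999998576 p 1 -0.04099999999999859 -0.04079999999999859 gap mm 0.50
s6 0.2 g 1 -0.03889999999999853 -0.03889999999999853 p 1 -0.04079999999999859 -0.03949999999999855 gap mm 1.25
11.825 tcp [ 0.5497 -0.2175  0.1229] F [-0.7494 -0.5682 -0.7037] tool x [-0.9829 -0.1843 -0.0017] z [ 0.0019 -0.0006 -1.    ] delta tool [0.0169 0.0006 0.0013]
```

Now within about 0.5 mm. I'll retreat and cross-check from the top camera.

jog_arm(
  motion="0 0 -0.06 0 0;0 0 -0.05 0 0;0.03 -0.05 0 0 0;0.03 -0.05 0 0 0;0.03 -0.05 0 0 0",
  quiet=true,
)

```text
ok
```

jog_arm(
  motion="0.03 -0.05 0 0 0;0.03 -0.05 0 0 0;0 -0.05 0 0 0;0 0 0 0 0",
)

```text
clock: 12.95
tcp_pos: [0.4556, -0.5427, 0.229]
eef_rot: [0.285, -3.127, -0.003]
contact_force: [0.1, 1.2, 0.5]
width: -0.0002
finger_force: 0.0
```

Run:
```python
from h import *
np.set_printoptions(linewidth=200,precision=0,suppress=True)
snap('side','s7')
a,d=snap('top','t7'); 
yaw=.185;ax=np.array([np.cos(yaw),np.sin(yaw)]);ay=np.array([-ax[1],ax[0]]);o=np.array([.553,-.2195])+.155*ay
v,u=np.mgrid[:384,:512];P=unproj('top',u,v,d)
for r in range(196,211): print(r,'z',P[r,280:294,2]*1e3,'B',a[r,280:294,2])
for y in(-.0404,):
  for x in(-.106,-.0985,-.091,-.089,-.082,-.075): print(x,proj('top',[*(o+x*ax+y*ay),.044]).round(2))
cv2.imwrite('pics/t7c.png',cv2.resize(a[145:220,250:340],None,fx=8,fy=8,interpolation=2)[:,:,::-1])
```

```bash
python3 fit.py s7
```

```text
196 z [19. 18. 38. 34. 41. 20. 25. 26. 26. 22. 19. 25. 24. 28.] B [178 207 244 247 228  93 106 143 170 170 171 172 171 172]
197 z [23. 21. 19. 35. 39. 20. 22. 22. 22. 16. 25. 24. 21. 21.] B [170 169 228 247 244 148 149 157 172 172 173 172 172 173]
198 z [24. 27. 25. 38. 36. 26. 18. 24. 19. 27. 25. 24. 22. 27.] B [169 161 222 247 244 149 173 172 173 173 173 175 176 172]
199 z [27. 23. 20. 40. 34. 31. 23. 26. 22. 19. 21. 20. 20. 20.] B [171 170 228 247 245 151 173 175 174 169 160 153 134 124]
200 z [21. 26. 22. 34. 36. 38. 21. 19. 23. 22. 16. 23. 17. 18.] B [173 174 215 245 246 215 150 134 125 121 114 119 116 122]
201 z [24. 24. 21. 37. 48. 45. 21. 18. 22. 28. 25. 26. 20. 22.] B [163 151 154 221 242 205  97 105 124 112  98 132 127 107]
202 z [24. 25. 23. 21. 44. 48. 21. 18. 25. 24. 25. 19. 23. 22.] B [116 121 140 178 236 235  60  92 110 114 132 133 115 112]
203 z [22. 23. 26. 23. 33. 45. 19. 20. 22. 22. 26. 29. 21. 20.] B [ 97 134 137 152 237 2
[... 687 characters left out ...]
 z [22. 16. 23. 19. 29. 28. 44. 27. 25. 18. 13.  6.  1. -4.] B [ 83  82  88 203 243 225 238 164 106  60  61  64  71  76]
210 z [20. 21. 26. 23. 27. 30. 28. 33. 29. -0. -5. -2. -5. -4.] B [ 83  77  66 192 245 234 218 173 136  72  75  81  85  91]
-0.106 [287. 210.]
-0.0985 [286. 208.]
-0.091 [286. 206.]
-0.089 [286. 205.]
-0.082 [285. 203.]
-0.075 [285. 201.]
s7 0.17 g 2 -0.04299999999999865 -0.040699999999998585 p 0 -0.043199999999998656 -0.04189999999999862 gap mm 0.70
s7 0.185 g 0 -0.040399999999998576 -0.040399999999998576 p 0 -0.04099999999999859 -0.04079999999999859 gap mm 0.50
s7 0.2 g 0 -0.03889999999999853 -0.03889999999999853 p 0 -0.04079999999999859 -0.039299999999998544 gap mm 1.15
```

View pics/t7c.png

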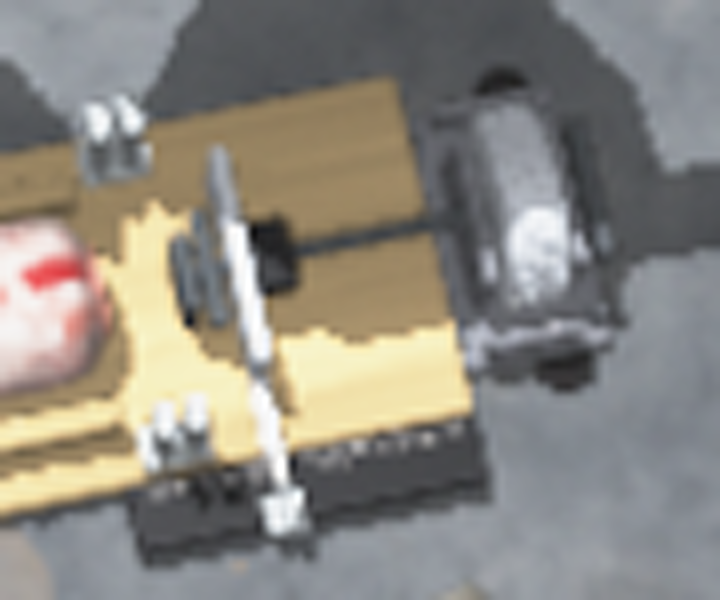

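The top view shows the pointer arm running straight into the gauge clip at about (285,503) in the crop. The fins lie on one line with slope ≈0.19–0.2, matching the guide's yaw. Both views agree to about 0.5 mm, and the robot is clear, so I'm handing in.

```bash
python3 -c "
from cell import manip
print(manip.job_done())"
```

```text
the job is handed in; nothing more can be done
None
```

The job is handed in: I rolled the wheel until the stop plate's pointer fin stood in line with the gauge fin, to about 0.5 mm by both cameras, after one overshoot of about 2 mm that I rolled back on the wheel; the arm is clear of the guide.

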